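# Fill the sanding-drum caddy

### The job

Put the four brown flap sanding drums away in the wooden caddy: each stands upright, shank up, on the floor of the pocket whose pad has the colour of its cap. Set them down gently, do not drop them. The black rubber polishing drums look alike but do not belong in the caddy: leave them standing where they are.

Things in the scene. Friction and masses are not known exactly. Their poses are not given: they have to be found in the camera images.
- drum_red: flap sanding drum: upright cylinder 44 mm across, 52 mm tall, of brown abrasive flaps; on top a red cap disc 30 mm across and a 7 mm steel shank, up to 68 mm above the base; about 120 g. Origin: centre of the underside, z up. Stands on the bench; other drums, a tin and a wooden knob of like size stand around, 80 mm or more apart centre to centre
- drum_blue: flap sanding drum: upright cylinder 44 mm across, 52 mm tall, of brown abrasive flaps; on top a blue cap disc 30 mm across and a 7 mm steel shank, up to 68 mm above the base; about 120 g. Origin: centre of the underside, z up. Stands on the bench; other drums, a tin and a wooden knob of like size stand around, 80 mm or more apart centre to centre
- drum_yellow: flap sanding drum: upright cylinder 44 mm across, 52 mm tall, of brown abrasive flaps; on top a yellow cap disc 30 mm across and a 7 mm steel shank, up to 68 mm above the base; about 120 g. Origin: centre of the underside, z up. Stands on the bench; other drums, a tin and a wooden knob of like size stand around, 80 mm or more apart centre to centre
- drum_green: flap sanding drum: upright cylinder 44 mm across, 52 mm tall, of brown abrasive flaps; on top a green cap disc 30 mm across and a 7 mm steel shank, up to 68 mm above the base; about 120 g. Origin: centre of the underside, z up. Stands on the bench; other drums, a tin and a wooden knob of like size stand around, 80 mm or more apart centre to centre
- rubber_red: look-alike: polishing drum of the same shape and size with a red cap disc and shank, but its body is smooth black rubber instead of brown flaps. Does not belong in the caddy. Origin: centre of the underside; z up.
- rubber_blue: look-alike: polishing drum of the same shape and size with a blue cap disc and shank, but its body is smooth black rubber instead of brown flaps. Does not belong in the caddy. Origin: centre of the underside; z up.
- pad_red: red fixed floor pad, 66 x 66 x 3 mm, in one pocket of the dark wooden caddy. Origin: centre of its underside, 6 mm above the bench (its top: 9 mm); x, y along the pocket's sides, z up. The caddy is a fixed block 190 x 190 mm with 2 x 2 pockets 70 x 70 mm inside, 90 mm centre to centre, rims 24 mm above the bench. Which pocket has which colour changes
- pad_blue: blue fixed floor pad, 66 x 66 x 3 mm, in one pocket of the dark wooden caddy. Origin: centre of its underside, 6 mm above the bench (its top: 9 mm); x, y along the pocket's sides, z up. The caddy is a fixed block 190 x 190 mm with 2 x 2 pockets 70 x 70 mm inside, 90 mm centre to centre, rims 24 mm above the bench. Which pocket has which colour changes
- pad_yellow: yellow fixed floor pad, 66 x 66 x 3 mm, in one pocket of the dark wooden caddy. Origin: centre of its underside, 6 mm above the bench (its top: 9 mm); x, y along the pocket's sides, z up. The caddy is a fixed block 190 x 190 mm with 2 x 2 pockets 70 x 70 mm inside, 90 mm centre to centre, rims 24 mm above the bench. Which pocket has which colour changes
- pad_green: green fixed floor pad, 66 x 66 x 3 mm, in one pocket of the dark wooden caddy. Origin: centre of its underside, 6 mm above the bench (its top: 9 mm); x, y along the pocket's sides, z up. The caddy is a fixed block 190 x 190 mm with 2 x 2 pockets 70 x 70 mm inside, 90 mm centre to centre, rims 24 mm above the bench. Which pocket has which colour changes

How it is judged:
At the end, for the whole second after the job is handed in: Each brown drum stands (within 0.1 rad of upright, base less than 6 mm above the pad's origin, at rest) within 20 mm of the centre of the pad of its own colour, and both black rubber drums stand within 20 mm of where they began (horizontal distance between drum_red and pad_red below 0.02 m and z of drum_red in the frame of pad_red below 0.006 m and angle between each of drum_red, drum_blue, drum_yellow, drum_green, rubber_red, rubber_blue's own z axis and vertical below 0.1 rad and linear speed of each of drum_red, drum_blue, drum_yellow, drum_green, rubber_red, rubber_blue below 0.02 m/s and horizontal distance between drum_blue and pad_blue below 0.02 m and z of drum_blue in the frame of pad_blue below 0.006 m and horizontal distance between drum_yellow and pad_yellow below 0.02 m and z of drum_yellow in the frame of pad_yellow below 0.006 m and horizontal distance between drum_green and pad_green below 0.02 m and z of drum_green in the frame of pad_green below 0.006 m and distance of each of rubber_red, rubber_blue from where it was at the start of the episode below 0.02 m); the robot touches nothing.
It fails at once if a brown drum is dropped or thrown (faster than 0.7 m/s while not in the fingers) ((linear speed of drum_red above 0.7 m/s and contact force between the fingers and drum_red below 0.1 N) or (linear speed of drum_blue above 0.7 m/s and contact force between the fingers and drum_blue below 0.1 N) or (linear speed of drum_yellow above 0.7 m/s and contact force between the fingers and drum_yellow below 0.1 N) or (linear speed of drum_green above 0.7 m/s and contact force between the fingers and drum_green below 0.1 N)).
It fails at once if a black rubber drum is shifted by more than 20 mm (distance of any of rubber_red, rubber_blue from where it was at the start of the episode above 0.02 m).
It also fails if it takes over 106 s, if anything falls off the work surface, if the arm or the gripper's body presses on something with over 40 N, if the wrist force passes 120 N, or if a joint passes its speed limit or range.

### The arm

A 6-joint arm with a two-finger parallel gripper is mounted at the origin on the work surface. World frame = base frame: x ahead of the robot, y to its left, z up, the work surface at z = 0. Lengths are in m, angles in rad, forces in N, time in s.
With the tool pointing down it reaches from about 0.225 to 0.875 m from the base axis. Payload 3.4 kg.
Tool frame: the origin (TCP) lies on the centre line of the jaws, within the pads' length; the fingertips stand 22 mm ahead of it and the grasp point (between the pads) lies 3 mm ahead of it; z points along the fingers, y is the line along which they close (so a half turn about z gives the same grasp; the last joint's range is limited). The gripper opens to 85 mm and grips with 20 to 120 N. Pads are 22 mm wide; open, the fingers measure 114 mm over their backs; the gripper's body (76 mm by 85 mm) begins 54 mm behind the grasp point. The pads swing forward as they close: fully open they stand 13 mm farther back than shut.
Start: joints at [1.116, 0.276, 1.505, -0, 1.361, -0.121], TCP at [0.188, 0.543, 0.253] pointing down, gripper open.
Joint ranges: [-2.89, 2.89], [-0.75, 2.08], [0.22, 2.7], [-1.18, 4.32], [0.11, 2.71], [-2.7, 2.7]. Speed limits (rad/s): [2.57, 2.57, 3.14, 3.14, 3.14, 3.14].

### API

Orientations are given as a unit quaternion [w, x, y, z].
In Python, from rig import readout, optics, ticket gives the robot as it stands. The module is installed in compiled form; this text tells all that it offers.
- The arm moves only by the shell command python3 -m handwheel FILE [OPENING] [FORCE], which reads ROWS from the file FILE. ROWS is a JSON list of rows, 1 to 5 of them, each an object with the fields d (a list: dx, dy, dz in m), turn (a turn about the tool's z in rad); a field left out counts as zero; each row shifts and turns the commanded pose from where the row before left it, along the tool's axes as they then stand; what a row does not reach is not made up. A row lasts 1/12 s, in which the tool goes at most 0.0417 m and 0.125 rad, less where a joint would pass 70% of its speed; a pose out of reach is approached as far as the arm can. OPENING is the finger opening in m, set as the command begins (- or left out keeps the last). The fingers move at their own pace and stop on an object; FORCE is the grip in N (left out, the last holds). Time passes only in rows, so rows that do not move let the fingers close. It prints the time, the measured TCP pose, the force, the opening and the grip force at its end. Input that does not fit is refused with a message, and nothing moves.
- readout.get_state(): the state, without advancing time (a new reading comes with each control period).
- optics.get_image(name): name is "scene" or "top" or "wrist"; returns a dict with "img" (420x560x3 uint8, red, green, blue), "camera_matrix" (3x3 intrinsics, pixels), "T" (4x4, takes a point from camera to world coordinates); the wrist camera has in their place "hand_eye" (4x4, takes a point from camera to tool coordinates, whose origin is the TCP and whose axes are the flange's). Camera axes: x right, y down, z forward; pixel columns grow to the right and rows downward; lengths in m; the calibration is good to about 2 mm. The wrist camera is an equidistant fisheye: a pixel r from the principal point sees the ray r / f radians off the axis. A picture is of the moment at which its call begins: read the wrist's pose just before it. There is no depth.
- ticket.sign_off(): hands the job in; it is judged then, once.
The state is a dict: "clock": time; "qpos": joint angles; "qd": joint speeds; "effort": joint torques, N m; "position": TCP position; "ee_rot": TCP orientation; "contact_force": force on the tool from outside, world axes, zero at the start; "moment": the same for the moment, N m; "width": finger opening in m; "gripper_force": force on a finger pad.
Only numpy, scipy, OpenCV 4.12 (cv2) and the standard library are available. Lean on these libraries where they do the work, as an engineer would, in place of code of your own. Each camera call takes 0.05 s, during which the arm holds its last target. There are 200 camera calls.

## Working session

There is one attempt and no reset: what is moved stays moved. The work goes in short steps, Python scripts to look and compute and a shell command to move; the robot and the scene stay as the last step left them, time stands still between calls to the robot, and variables do not carry over. Pictures are saved under pics/ and viewed, at most 14 in all, crops included, and the job is handed in when it is done.

```bash
mkdir -p pics
python3 - <<'E'
from rig import readout, optics
import cv2,numpy as np
print(readout.get_state())
for n in ("scene","top"):
    d=optics.get_image(n); cv2.imwrite(f"pics/{n}0.png",d["img"][:,:,::-1]); print(n,d["camera_matrix"],d["T"])
E
```

```text
{'clock': 0.0, 'qpos': array([ 1.11601751e+00,  2.76584918e-01,  1.50614328e+00,  4.36811375e-05,
        1.36073593e+00, -1.21013953e-01]), 'qd': array([ 0.00092746, -0.00139476,  0.00140026, -0.00144201,  0.00010404,
       -0.00041114]), 'effort': array([ 1.50122396e-03, -4.16768146e+01, -2.45806074e+01,  1.51522968e-04,
        1.08590856e-02,  5.34134060e-06]), 'position': array([0.18814661, 0.54281227, 0.2524414 ]), 'ee_rot': array([-2.86165971e-04,  1.66113343e-01,  9.86106222e-01, -8.91159545e-04]), 'contact_force': array([-0.12876607,  0.48545765,  0.4591842 ]), 'moment': array([-0.06636262,  0.02470114, -0.00076191]), 'gripper_force': 0.0, 'width': 0.08565468984310733}
scene [[502.6157803    0.         274.21218023]
 [  0.         502.6157803  205.62423527]
 [  0.           0.           1.        ]] [[-0.80348541  0.40378109 -0.43746088  1.02721217]
 [ 0.59517237  0.5282197  -0.60560201  0.7178314 ]
 [-0.01345518 -0.74695701 -0.66473617  0.79737979]
 [ 0.          0.          0.          1.        ]]
top [[399.66593099   0.         280.74372449]
 [  0.         399.66593099 211.0154397 ]
 [  0.           0.           1.        ]] [[-0.07288061 -0.97649494  0.20284487  0.30527571]
 [-0.9973351   0.07203686 -0.01154949  0.01477119]
 [-0.00333429 -0.20314604 -0.97914277  0.99999798]
 [ 0.          0.          0.          1.        ]]
```

View pics/scene0.png

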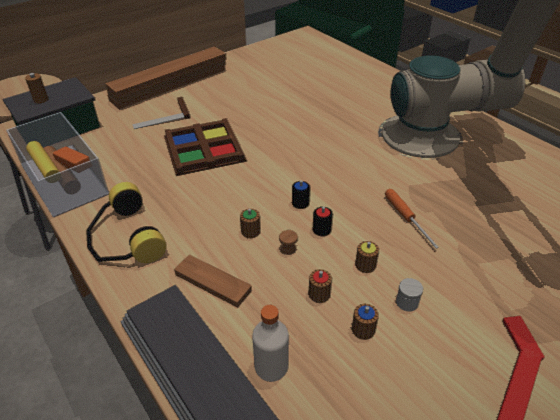

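View pics/top0.png

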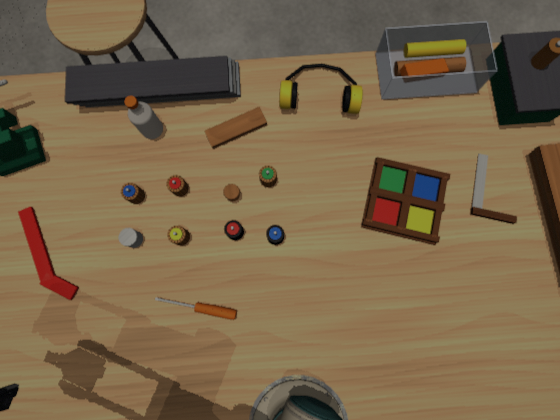

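The scene view shows the brown drums at green (250,216), red (320,277), yellow (368,248) and blue (365,313). The black ones are at (322,213) and (301,187). In the top view, brown green is at (267,174), red (176,184), yellow (177,234) and blue (131,191). The rubber drums are at (233,229) and (275,234). The pads are at green (393,180), blue (427,187), red (386,211) and yellow (421,220).

```bash
cat > h.py <<'E'
from rig import readout, optics
import cv2,numpy as np
HUE={'red':[(0,8),(172,180)],'yellow':[(22,33)],'green':[(45,85)],'blue':[(105,128)]}
def blobs(img,c,smin=140,vmin=50,amin=20):
    h=cv2.cvtColor(img,cv2.COLOR_RGB2HSV); m=0
    for a,b in HUE[c]: m=m|cv2.inRange(h,(a,smin,vmin),(b,255,255))
    m=cv2.morphologyEx(m,cv2.MORPH_CLOSE,np.ones((3,3)))
    n,l,s,ce=cv2.connectedComponentsWithStats(m)
    return [(ce[i],s[i,4]) for i in range(1,n) if s[i,4]>=amin]
def near(img,c,p,r=14,**k):
    b=[x for x in blobs(img,c,**k) if np.hypot(*(x[0]-p))<r]
    return max(b,key=lambda x:x[1]) if b else None
def ray(d,p):
    K,T=d["camera_matrix"],d["T"]
    v=T[:3,:3]@np.linalg.solve(K,[p[0],p[1],1]); return T[:3,3],v/np.linalg.norm(v)
def plane(d,p,z):
    o,v=ray(d,p); return o+v*(z-o[2])/v[2]
def tri(rs):
    A=b=0
    for o,v in rs:
        P=np.eye(3)-np.outer(v,v); A=A+P; b=b+P@o
    X=np.linalg.solve(A,b); return X,[np.linalg.norm((np.eye(3)-np.outer(v,v))@(X-o)) for o,v in rs]
E
python3 - <<'E'
from h import *
np.set_printoptions(precision=4,suppress=True)
S,T=optics.get_image("scene"),optics.get_image("top")
L={'drum green':((250,216),(267,174)),'drum red':((320,277),(176,184)),'drum yellow':((368,248),(177,234)),'drum blue':((365,313),(131,191)),
'rub red':((322,213),(233,229)),'rub blue':((301,187),(275,234)),
'pad green':((190,157),(393,180)),'pad blue':((184,139),(427,187)),'pad red':((222,150),(386,211)),'pad yellow':((215,133),(421,220))}
for k,(s,t) in L.items():
    c=k.split()[1]; a,b=near(S["img"],c,s),near(T["img"],c,t)
    if a is None or b is None: print(k,a,b); continue
    X,e=tri([ray(S,a[0]),ray(T,b[0])]); z=.009 if 'pad' in k else .054
    print(k,a[0],a[1],b[0],b[1],X,np.array(e),plane(S,a[0],z)[:2],plane(T,b[0],z)[:2])
E
```

```text
drum green [248.775 215.125] 40 [267.4521 173.6164] 73 [0.5987 0.0293 0.0509] [0.0002 0.0002] [0.6006 0.0319] [0.5976 0.0294]
drum red [320.0909 277.0909] 143 [174.5741 182.6481] 108 [0.591  0.2589 0.0538] [0.0006 0.0006] [0.5907 0.2594] [0.5914 0.2585]
drum yellow [367.9107 247.9375] 112 [175.7642 233.7398] 123 [0.464  0.2587 0.0534] [0.0007 0.0007] [0.4639 0.2595] [0.4644 0.258 ]
drum blue [365.8074 312.8741] 135 [128.9222 190.8778] 90 [0.5789 0.3712 0.0525] [0.0004 0.0004] [0.5796 0.3721] [0.5788 0.3703]
rub red [322.6571 212.419 ] 105 [232.5039 228.1783] 129 [0.4674 0.1224 0.0539] [0.0006 0.0006] [0.4671 0.1229] [0.4679 0.122 ]
rub blue [300.6667 185.8025] 81 [274.813  233.0569] 123 [0.4483 0.022  0.0542] [0.0005 0.0005] [0.4478 0.0222] [0.4486 0.0217]
pad green [189.4227 156.2371] 97 [392.2928 178.9243] 502 [ 0.5728 -0.2883  0.0146] [0.001 0.001] [ 0.57   -0.2965] [ 0.5736 -0.2893]
pad blue [184.2541 138.0994] 181 [425.7331 186.8154] 547 [ 0.5444 -0.3687  0.0176] [0.0001 0.0001] [ 0.5392 -0.3807] [ 0.5464 -0.3719]
pad red [221.7713 149.4302] 258 [385.8247 211.3198] 616 [ 0.4895 -0.2606  0.0161] [0.0008 0.0008] [ 0.485  -0.2703] [ 0.4902 -0.262 ]
pad yellow [214.6905 132.3714] 210 [419.7411 219.3641] 618 [ 0.4624 -0.3418  0.0172] [0.0004 0.0004] [ 0.4566 -0.3533] [ 0.4634 -0.3445]
```

```bash
cat > d.py <<'E'
import sys; from h import *
from scipy.spatial.transform import Rotation as R
s=readout.get_state(); q=s["ee_rot"]; p=s["position"]
for a in sys.argv[1:]:
    t=np.array([float(v) for v in a.split(',')])
    print(np.round(R.from_quat([*q[1:],q[0]]).inv().apply(t-p),4)); p=t
E
python3 d.py .464,.259,.13 .464,.259,.043 .464,.259,.17 .465,-.343,.17
```

```text
[-0.3536 -0.1778  0.1229]
[-0.      0.0001  0.087 ]
[ 0.00e+00 -1.00e-04 -1.27e-01]
[-0.1982 -0.5684  0.0006]
```

```bash
echo '[{"d": [-0.0295,-0.0148,0.0102]},{"d": [-0.0295,-0.0148,0.0102]},{"d": [-0.0295,-0.0148,0.0102]},{"d": [-0.0295,-0.0148,0.0102]}]' > path.dat && python3 -m handwheel path.dat .085 40; echo '[{"d": [-0.0295,-0.0148,0.0102]},{"d": [-0.0295,-0.0148,0.0102]},{"d": [-0.0295,-0.0148,0.0102]},{"d": [-0.0295,-0.0148,0.0102]}]' > path.dat && python3 -m handwheel path.dat; echo '[{"d": [-0.0295,-0.0148,0.0102]},{"d": [-0.0295,-0.0148,0.0102]},{"d": [-0.0295,-0.0148,0.0102]},{"d": [-0.0295,-0.0148,0.0102]},{}]' > path.dat && python3 -m handwheel path.dat
python3 d.py .464,.259,.043
python3 - <<'E'
from h import *
d=optics.get_image("wrist"); cv2.imwrite("pics/w1.png",d["img"][:,:,::-1]); print({k:v for k,v in d.items() if k!="img"})
E
```

```text
clock: 0.53
position: [0.281, 0.4477, 0.212]
ee_rot: [0.0, 0.166, 0.986, -0.0]
contact_force: [1.1, -0.5, 0.1]
width: 0.0854
gripper_force: 0.0
clock: 0.87
position: [0.3734, 0.3528, 0.1712]
ee_rot: [0.0, 0.166, 0.986, 0.0]
contact_force: [0.4, 0.9, 0.5]
width: 0.0851
gripper_force: 0.0
clock: 1.28
position: [0.468, 0.2555, 0.129]
ee_rot: [0.0, 0.168, 0.986, -0.001]
contact_force: [-0.6, 0.4, 0.1]
width: 0.0851
gripper_force: 0.0
[0.005  0.0023 0.086 ]
{'camera_matrix': array([[325.1922621 ,   0.        , 287.18702991],
       [  0.        , 325.1922621 , 210.42402228],
       [  0.        ,   0.        ,   1.        ]]), 'hand_eye': array([[-1.31790241e-04, -9.47191377e-01, -3.20668798e-01,
         8.16175589e-02],
       [ 9.99999963e-01, -4.91320058e-05, -2.65859431e-04,
         7.27381198e-05],
       [ 2.36064659e-04, -3.20668822e-01,  9.47191349e-01,
        -1.20579141e-01],
       [ 0.00000000e+00,  0.00000000e+00,  0.00000000e+00,
         1.00000000e+00]])}
```

View pics/w1.png

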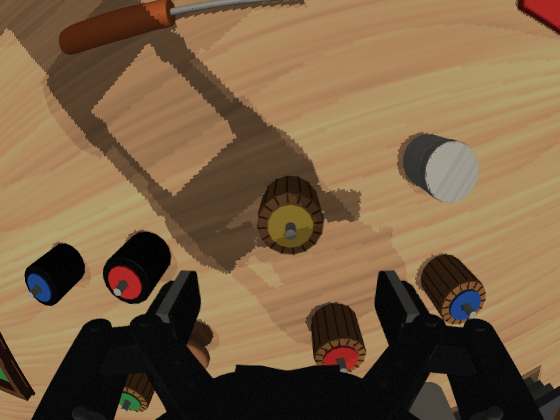

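The wrist view has the yellow drum's cap at (290,228), between the open fingers at (185,300) and (395,300). Next I check its position by casting a ray.

```bash
cat >> h.py <<'E'
from scipy.spatial.transform import Rotation as R
def wview():
    s=readout.get_state(); d=optics.get_image("wrist"); q=s["ee_rot"]
    M=np.eye(4); M[:3,:3]=R.from_quat([*q[1:],q[0]]).as_matrix(); M[:3,3]=s["position"]
    d["T"]=M@d["hand_eye"]; return d
def wray(d,p):
    K=d["camera_matrix"]; u=np.array([(p[0]-K[0,2])/K[0,0],(p[1]-K[1,2])/K[1,1]]); r=np.hypot(*u)
    v=np.r_[u/r*np.sin(r),np.cos(r)] if r>1e-9 else np.array([0,0,1.]); return d["T"][:3,3],d["T"][:3,:3]@v
def wplane(d,p,z):
    o,v=wray(d,p); return o+v*(z-o[2])/v[2]
E
python3 - <<'E'
from h import *
d=wview(); b=near(d["img"],'yellow',(290,228),25,vmin=60); print(b)
print(wplane(d,b[0],.054), readout.get_state()["position"])
b=near(d["img"],'red',(340,357),25); print(wplane(d,b[0],.054))
E
python3 d.py .464,.259,.043
```

```text
(array([288.25931559, 227.98098859]), np.int32(1315))
[0.46327539 0.25891844 0.054     ] [0.46497366 0.25857638 0.13026133]
[0.58747481 0.26055927 0.054     ]
[0.0009 0.0001 0.0873]
```

```bash
echo '[{"d": [0.001,0,0.03]},{"d": [0,0,0.03]},{"d": [0,0,0.02]},{"d": [0,0,0.007]},{}]' > path.dat && python3 -m handwheel path.dat; echo '[{},{},{},{},{}]' > path.dat && python3 -m handwheel path.dat .03 40;  echo '[{},{},{},{}]' > path.dat && python3 -m handwheel path.dat; echo '[{"d": [0,0,-0.01]},{"d": [0,0,-0.03]},{"d": [0,0,-0.04]},{"d": [0,0,-0.04]},{"d": [0,0,-0.007]}]' > path.dat && python3 -m handwheel path.dat; python3 d.py .545,-.17,.17
```

```text
clock: 1.8
position: [0.4618, 0.2604, 0.0427]
ee_rot: [-0.002, 0.165, 0.986, -0.001]
contact_force: [-0.4, 0.2, -0.1]
width: 0.0848
gripper_force: 0.0
clock: 2.22
position: [0.4647, 0.2603, 0.0455]
ee_rot: [0.001, 0.166, 0.986, 0.001]
contact_force: [-0.9, 0.0, 6.4]
width: 0.0427
gripper_force: 40.4
clock: 2.55
position: [0.4647, 0.2604, 0.0455]
ee_rot: [0.001, 0.166, 0.986, 0.001]
contact_force: [-1.2, 0.1, 7.1]
width: 0.043
gripper_force: 40.4
clock: 2.97
position: [0.4673, 0.2613, 0.1783]
ee_rot: [0.006, 0.166, 0.986, 0.003]
contact_force: [0.7, 0.6, -0.4]
width: 0.043
gripper_force: 41.1
[-0.2146 -0.3821  0.0071]
```

```bash
echo '[{"d": [-0.0125,-0.0296,0]},{"d": [-0.0125,-0.0296,0]},{"d": [-0.0125,-0.0296,0]},{"d": [-0.0125,-0.0296,0]},{"d": [-0.0125,-0.0296,0]}]' > path.dat && python3 -m handwheel path.dat; echo '[{"d": [-0.0125,-0.0296,0]},{"d": [-0.0125,-0.0296,0]},{"d": [-0.0125,-0.0296,0]},{"d": [-0.0125,-0.0296,0]},{"d": [-0.0125,-0.0296,0]}]' > path.dat && python3 -m handwheel path.dat; echo '[{"d": [-0.0125,-0.0296,0]},{"d": [-0.0125,-0.0296,0]},{"d": [-0.0125,-0.0296,0]},{"d": [-0.0125,-0.0296,0]},{"d": [-0.0125,-0.0296,0]}]' > path.dat && python3 -m handwheel path.dat; echo '[{},{},{}]' > path.dat && python3 -m handwheel path.dat
python3 - <<'E'
from h import *
d=wview(); cv2.imwrite("pics/w2.png",d["img"][:,:,::-1]); np.savez("v1.npz",img=d["img"],K=d["camera_matrix"],T=d["T"])
E
python3 d.py .465,-.343,.17
```

```text
clock: 3.38
position: [0.4737, 0.0982, 0.1711]
ee_rot: [-0.0, 0.166, 0.986, 0.0]
contact_force: [-0.3, -1.0, -1.8]
width: 0.043
gripper_force: 41.3
clock: 3.8
position: [0.4843, -0.0623, 0.171]
ee_rot: [-0.0, 0.166, 0.986, 0.0]
contact_force: [0.1, 0.3, -0.8]
width: 0.0428
gripper_force: 41.3
clock: 4.22
position: [0.4948, -0.2225, 0.1709]
ee_rot: [-0.0, 0.166, 0.986, 0.0]
contact_force: [0.8, 0.5, -1.9]
width: 0.0428
gripper_force: 41.3
clock: 4.47
position: [0.4947, -0.2205, 0.1706]
ee_rot: [-0.001, 0.167, 0.986, 0.001]
contact_force: [0.1, 0.5, -1.4]
width: 0.0429
gripper_force: 41.4
[-0.0121 -0.126   0.0005]
```

View pics/w2.png

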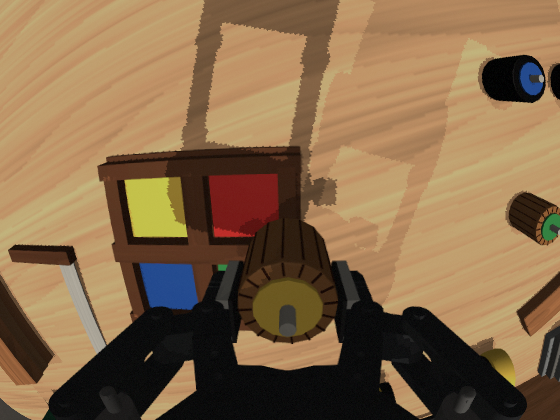

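The wrist view shows the yellow drum held upright, the yellow pad at (158,208), red at (243,205) and blue at (168,287). The caddy is square to the tool. I move above the yellow pocket for a second view.

```bash
echo '[{"d": [-0.003,-0.0315,0]},{"d": [-0.003,-0.0315,0]},{"d": [-0.003,-0.0315,0]},{"d": [-0.003,-0.0315,0]},{}]' > path.dat && python3 -m handwheel path.dat; echo '[{},{}]' > path.dat && python3 -m handwheel path.dat
python3 - <<'E'
from h import *
d=wview(); cv2.imwrite("pics/w3.png",d["img"][:,:,::-1]); np.savez("v2.npz",img=d["img"],K=d["camera_matrix"],T=d["T"])
E
```

```text
clock: 4.93
position: [0.465, -0.3483, 0.1711]
ee_rot: [0.001, 0.167, 0.986, -0.002]
contact_force: [1.4, -0.8, -1.9]
width: 0.0429
gripper_force: 41.6
clock: 5.1
position: [0.4654, -0.3424, 0.1707]
ee_rot: [-0.0, 0.166, 0.986, 0.001]
contact_force: [-0.0, 0.9, -1.2]
width: 0.0431
gripper_force: 41.6
```

View pics/w3.png

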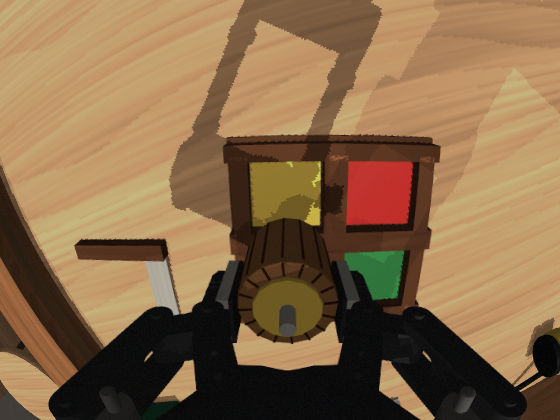

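This view has the yellow drum above its pocket, the yellow pad at (286,190), red at (380,192) and green at (372,275). The red pad's top-right corner is visible in both views.

Run:
```python
from h import *
np.set_printoptions(precision=4,suppress=True)
V=[]
for f in("v1.npz","v2.npz"):
    z=np.load(f); V.append(dict(img=z["img"],camera_matrix=z["K"],T=z["T"]))
def mask(d,c,p):
    h=cv2.cvtColor(d["img"],cv2.COLOR_RGB2HSV); m=0
    for a,b in HUE[c]: m=m|cv2.inRange(h,(a,150,70),(b,255,255))
    m=cv2.morphologyEx(m,cv2.MORPH_OPEN,np.ones((3,3)))
    n,l=cv2.connectedComponents(m); return (l==l[p[1],p[0]]).astype(np.uint8)
def corner(m,sx,sy):
    y,x=np.nonzero(m); i=np.argmax(sx*x+sy*y); return np.array([x[i],y[i]],float)
C=[(1,-1),(1,1),(-1,1),(-1,-1)]
r=[mask(V[0],'red',(243,190)),mask(V[1],'red',(380,192))]
for s in C[:1]+C[3:]:
    a,b=corner(r[0],*s),corner(r[1],*s); print('red',s,a,b,*tri([wray(V[0],a),wray(V[1],b)]))
for n,d,c,p in(('red2',V[1],'red',(380,192)),('yel1',V[0],'yellow',(150,208)),('green2',V[1],'green',(370,275)),('blue1',V[0],'blue',(168,280))):
    m=mask(d,c,p); q=[wplane(d,corner(m,*s),.009)[:2] for s in C]; print(n,*q,'mean',np.mean(q,0))
# caddy outline near-left rim corner
print('rim',tri([wray(V[0],(100,167)),wray(V[1],(225,147))]))
```

```text
red (1, -1) [277. 174.] [411. 161.] [ 0.4722 -0.2223  0.0062] [np.float64(0.0008752084117434517), np.float64(0.000875208411743526)]
red (-1, -1) [209. 175.] [348. 161.] [ 0.4525 -0.2805  0.0091] [np.float64(4.2406905039598495e-05), np.float64(4.240690503944358e-05)]
red2 [ 0.4705 -0.2231] [ 0.528  -0.2403] [ 0.5094 -0.2988] [ 0.4524 -0.2804] mean [ 0.4901 -0.2607]
yel1 [ 0.4442 -0.3083] [ 0.5001 -0.3267] [ 0.4819 -0.3829] [ 0.4261 -0.3642] mean [ 0.4631 -0.3455]
green2 [0.3424 0.0244] [1.1915 0.097 ] [ 0.7753 -1.2405] [ 0.1232 -0.579 ] mean [ 0.6081 -0.4245]
blue1 [ 0.5304 -0.337 ] [ 0.5796 -0.3598] [ 0.5642 -0.4085] [ 0.5129 -0.3915] mean [ 0.5468 -0.3742]
rim (array([ 0.4044, -0.3764,  0.0214]), [np.float64(0.0001999892960875655), np.float64(0.00019998929608771186)])
```

```bash
echo '[{"d": [0.0044,-0.0038,0.01]},{"d": [0,0,0.03]},{"d": [0,0,0.03]},{"d": [0,0,0.03]},{}]' > path.dat && python3 -m handwheel path.dat; echo '[{"d": [0,0,0.01]},{"d": [0,0,0.004]},{"d": [0,0,0.003]},{},{}]' > path.dat && python3 -m handwheel path.dat
```

```text
clock: 5.57
position: [0.4572, -0.3413, 0.0659]
ee_rot: [-0.005, 0.165, 0.986, 0.004]
contact_force: [-2.0, 0.8, -1.9]
width: 0.043
gripper_force: 41.6
clock: 5.98
position: [0.4608, -0.3467, 0.055]
ee_rot: [0.001, 0.166, 0.986, -0.001]
contact_force: [0.6, 0.4, -1.0]
width: 0.0429
gripper_force: 41.5
```

```bash
echo '[{"d": [0,0,0.001]},{},{"d": [0,0,0.001]},{},{}]' > path.dat && python3 -m handwheel path.dat
```

```text
clock: 6.4
position: [0.4608, -0.3468, 0.0546]
ee_rot: [0.001, 0.166, 0.986, -0.001]
contact_force: [-2.0, 1.8, 10.3]
width: 0.0428
gripper_force: 42.9
```

```bash
echo '[{"d": [0,0,-0.001]},{},{},{}]' > path.dat && python3 -m handwheel path.dat .066; echo '[{"d": [0,0,-0.01]},{"d": [0,0,-0.02]},{"d": [0,0,-0.03]},{"d": [0,0,-0.03]},{}]' > path.dat && python3 -m handwheel path.dat; echo '[{},{}]' > path.dat && python3 -m handwheel path.dat; python3 d.py .591,.259,.135
```

```text
clock: 6.73
position: [0.4601, -0.3463, 0.0529]
ee_rot: [0.0, 0.166, 0.986, -0.0]
contact_force: [-0.3, 0.5, -0.7]
width: 0.0658
gripper_force: 0.0
clock: 7.15
position: [0.463, -0.3489, 0.1493]
ee_rot: [0.005, 0.166, 0.986, -0.003]
contact_force: [0.7, -0.6, 0.8]
width: 0.0662
gripper_force: 0.0
clock: 7.32
position: [0.4598, -0.3459, 0.1429]
ee_rot: [-0.0, 0.166, 0.986, 0.0]
contact_force: [-0.6, 0.1, -1.5]
width: 0.066
gripper_force: 0.0
[0.0742 0.6145 0.0081]
```

```bash
echo '[{"d": [0.0041,0.0341,0.0004]},{"d": [0.0041,0.0341,0.0004]},{"d": [0.0041,0.0341,0.0004]},{"d": [0.0041,0.0341,0.0004]},{"d": [0.0041,0.0341,0.0004]}]' > path.dat && python3 -m handwheel path.dat .08; echo '[{"d": [0.0041,0.0341,0.0004]},{"d": [0.0041,0.0341,0.0004]},{"d": [0.0041,0.0341,0.0004]},{"d": [0.0041,0.0341,0.0004]},{"d": [0.0041,0.0341,0.0004]}]' > path.dat && python3 -m handwheel path.dat; echo '[{"d": [0.0041,0.0341,0.0004]},{"d": [0.0041,0.0341,0.0004]},{"d": [0.0041,0.0341,0.0004]},{"d": [0.0041,0.0341,0.0004]},{"d": [0.0041,0.0341,0.0004]}]' > path.dat && python3 -m handwheel path.dat;echo '[{"d": [0.0041,0.0341,0.0004]},{"d": [0.0041,0.0341,0.0004]},{"d": [0.0041,0.0341,0.0004]},{},{}]' > path.dat && python3 -m handwheel path.dat;echo '[{},{}]' > path.dat && python3 -m handwheel path.dat; python3 d.py .59,.259,.0445
python3 - <<'E'
from h import *
d=wview(); b=near(d["img"],'red',(290,228),30); print(b,wplane(d,b[0],.054)); b=near(d["img"],'blue',(460,300),90); print(b,wplane(d,b[0],.054))
S,T=optics.get_image("scene"),optics.get_image("top")
cv2.imwrite("pics/s4.png",np.hstack([S["img"][60:220,60:300],T["img"][120:280,330:530]])[:,:,::-1])
E
```

```text
clock: 7.73
position: [0.4955, -0.1764, 0.1393]
ee_rot: [-0.002, 0.166, 0.986, 0.001]
contact_force: [0.1, -0.3, -0.5]
width: 0.0801
gripper_force: 0.0
clock: 8.15
position: [0.532, -0.0088, 0.1374]
ee_rot: [-0.002, 0.166, 0.986, -0.0]
contact_force: [0.6, 0.5, -0.4]
width: 0.0801
gripper_force: 0.0
clock: 8.57
position: [0.5685, 0.1588, 0.1352]
ee_rot: [-0.002, 0.166, 0.986, -0.001]
contact_force: [0.2, 0.1, 0.5]
width: 0.0802
gripper_force: 0.0
clock: 8.98
position: [0.5904, 0.2593, 0.1336]
ee_rot: [-0.002, 0.165, 0.986, -0.001]
contact_force: [-0.1, -0.3, 0.5]
width: 0.0801
gripper_force: 0.0
clock: 9.15
position: [0.5906, 0.2566, 0.1348]
ee_rot: [-0.001, 0.167, 0.986, -0.001]
contact_force: [0.4, 1.2, -0.1]
width: 0.0802
gripper_force: 0.0
[0.0012 0.0022 0.0903]
(array([290.68500377, 227.94875659]), np.int32(1327)) [0.59013972 0.25908629 0.054     ]Traceback (most recent call last):
  File "<stdin>", line 2, in <module>
TypeError: 'NoneType' object is not subscriptable
```

```bash
echo '[{"d": [0.001,0.001,0.03]},{"d": [0,0,0.03]},{"d": [0,0,0.02]},{"d": [0,0,0.01]},{}]' > path.dat && python3 -m handwheel path.dat; echo '[{},{},{},{},{}]' > path.dat && python3 -m handwheel path.dat .03 40;  echo '[{},{}]' > path.dat && python3 -m handwheel path.dat; echo '[{"d": [0,0,-0.01]},{"d": [0,0,-0.03]},{"d": [0,0,-0.04]},{"d": [0,0,-0.04]},{}]' > path.dat && python3 -m handwheel path.dat; echo '[{},{}]' > path.dat && python3 -m handwheel path.dat; python3 d.py .4873,-.2593,.16;  python3 - <<'E'
from h import *
S,T=optics.get_image("scene"),optics.get_image("top")
cv2.imwrite("pics/s4.png",np.hstack([S["img"][60:220,60:300],T["img"][120:280,330:530]])[:,:,::-1])
E
```

```text
clock: 9.62
position: [0.5891, 0.2575, 0.0433]
ee_rot: [-0.002, 0.167, 0.986, -0.001]
contact_force: [-0.6, -0.1, 0.4]
width: 0.0804
gripper_force: 0.0
clock: 10.03
position: [0.5922, 0.2595, 0.0478]
ee_rot: [0.002, 0.166, 0.986, 0.001]
contact_force: [0.5, -0.2, 5.8]
width: 0.0429
gripper_force: 41.2
clock: 10.2
position: [0.5923, 0.2595, 0.0478]
ee_rot: [0.002, 0.166, 0.986, 0.001]
contact_force: [0.3, -0.0, 6.1]
width: 0.0426
gripper_force: 41.2
clock: 10.62
position: [0.5952, 0.2608, 0.1752]
ee_rot: [0.007, 0.166, 0.986, 0.004]
contact_force: [0.8, 1.1, 0.1]
width: 0.0427
gripper_force: 41.1
clock: 10.78
position: [0.5901, 0.2591, 0.1657]
ee_rot: [-0.0, 0.166, 0.986, -0.0]
contact_force: [-0.8, 0.6, -2.3]
width: 0.043
gripper_force: 41.1
[-0.0727 -0.5234  0.0058]
```

View pics/s4.png

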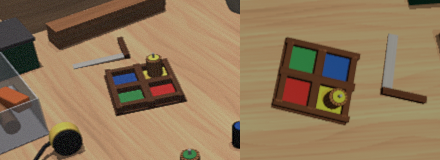

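The crop shows the yellow drum upright in its pocket, scene cap at about (152,57) and top cap at about (338,97). Red comes next.

```bash
echo '[{"d": [-0.0045,-0.0327,0]},{"d": [-0.0045,-0.0327,0]},{"d": [-0.0045,-0.0327,0]},{"d": [-0.0045,-0.0327,0]},{"d": [-0.0045,-0.0327,0]}]' > path.dat && python3 -m handwheel path.dat; echo '[{"d": [-0.0045,-0.0327,0]},{"d": [-0.0045,-0.0327,0]},{"d": [-0.0045,-0.0327,0]},{"d": [-0.0045,-0.0327,0]},{"d": [-0.0045,-0.0327,0]}]' > path.dat && python3 -m handwheel path.dat; echo '[{"d": [-0.0045,-0.0327,0]},{"d": [-0.0045,-0.0327,0]},{"d": [-0.0045,-0.0327,0]},{"d": [-0.0045,-0.0327,0]},{"d": [-0.0045,-0.0327,0]}]' > path.dat && python3 -m handwheel path.dat; echo '[{"d": [-0.0045,-0.0327,0]},{},{},{}]' > path.dat && python3 -m handwheel path.dat; python3 d.py .4873,-.2593,.0570
```

```text
clock: 11.3
position: [0.5568, 0.096, 0.1637]
ee_rot: [-0.002, 0.166, 0.986, -0.0]
contact_force: [0.6, -1.5, -1.5]
width: 0.0429
gripper_force: 41.2
clock: 11.72
position: [0.5245, -0.0657, 0.1639]
ee_rot: [-0.002, 0.166, 0.986, 0.0]
contact_force: [0.3, -0.8, -0.4]
width: 0.0427
gripper_force: 41.2
clock: 12.13
position: [0.4923, -0.2273, 0.1639]
ee_rot: [-0.002, 0.166, 0.986, 0.001]
contact_force: [0.1, 0.5, -1.8]
width: 0.0428
gripper_force: 41.2
clock: 12.47
position: [0.4866, -0.2579, 0.1642]
ee_rot: [-0.002, 0.167, 0.986, 0.001]
contact_force: [0.3, -0.6, -1.0]
width: 0.0428
gripper_force: 41.2
[-0.0015 -0.0013  0.1072]
```

```bash
echo '[{"d": [-0.0015,-0.0013,0.01]},{"d": [0,0,0.03]},{"d": [0,0,0.03]},{"d": [0,0,0.025]},{}]' > path.dat && python3 -m handwheel path.dat; echo '[{"d": [0,0,0.006]},{"d": [0,0,0.003]},{},{"d": [0,0,0.002]},{}]' > path.dat && python3 -m handwheel path.dat; echo '[{"d": [0,0,0.001]},{}]' > path.dat && python3 -m handwheel path.dat
```

```text
clock: 12.88
position: [0.4851, -0.2565, 0.0654]
ee_rot: [-0.005, 0.165, 0.986, 0.003]
contact_force: [-0.4, 1.4, -1.0]
width: 0.0423
gripper_force: 41.3
clock: 13.3
position: [0.4891, -0.2608, 0.0606]
ee_rot: [0.001, 0.166, 0.986, -0.0]
contact_force: [-0.2, 0.9, -2.1]
width: 0.0427
gripper_force: 41.3
clock: 13.47
position: [0.4887, -0.2607, 0.0592]
ee_rot: [0.0, 0.166, 0.986, -0.0]
contact_force: [-0.2, -0.2, -1.1]
width: 0.0429
gripper_force: 41.3
```

```bash
echo '[{"d": [0,0,0.001]},{},{"d": [0,0,0.001]},{},{}]' > path.dat && python3 -m handwheel path.dat; echo '[{"d": [0,0,0.001]},{},{}]' > path.dat && python3 -m handwheel path.dat
```

```text
clock: 13.88
position: [0.4885, -0.2605, 0.0568]
ee_rot: [0.0, 0.166, 0.986, -0.0]
contact_force: [-0.6, 0.3, 0.7]
width: 0.0429
gripper_force: 41.6
clock: 14.13
position: [0.4885, -0.2606, 0.0567]
ee_rot: [0.0, 0.166, 0.986, -0.0]
contact_force: [-2.8, 1.3, 7.5]
width: 0.043
gripper_force: 42.3
```

Contact. Now I release and go to blue at (.579,.371).

```bash
echo '[{"d": [0,0,-0.001]},{},{},{}]' > path.dat && python3 -m handwheel path.dat .066; echo '[{"d": [0,0,-0.01]},{"d": [0,0,-0.02]},{"d": [0,0,-0.03]},{"d": [0,0,-0.03]},{}]' > path.dat && python3 -m handwheel path.dat; echo '[{},{}]' > path.dat && python3 -m handwheel path.dat; python3 d.py .579,.371,.135
```

```text
clock: 14.47
position: [0.4884, -0.2604, 0.0565]
ee_rot: [-0.0, 0.166, 0.986, 0.0]
contact_force: [-0.3, 0.4, 0.8]
width: 0.0661
gripper_force: 0.0
clock: 14.88
position: [0.4917, -0.2627, 0.153]
ee_rot: [0.005, 0.166, 0.986, -0.003]
contact_force: [1.2, -0.6, 0.8]
width: 0.0658
gripper_force: 0.0
clock: 15.05
position: [0.4881, -0.2602, 0.1468]
ee_rot: [-0.0, 0.166, 0.986, 0.0]
contact_force: [-0.2, 0.6, -1.0]
width: 0.0659
gripper_force: 0.0
[0.121  0.6262 0.0119]
```

```bash
echo '[{"d": [0.0067,0.0348,0.0006]},{"d": [0.0067,0.0348,0.0006]},{"d": [0.0067,0.0348,0.0006]},{"d": [0.0067,0.0348,0.0006]},{"d": [0.0067,0.0348,0.0006]}]' > path.dat && python3 -m handwheel path.dat .08; echo '[{"d": [0.0067,0.0348,0.0006]},{"d": [0.0067,0.0348,0.0006]},{"d": [0.0067,0.0348,0.0006]},{"d": [0.0067,0.0348,0.0006]},{"d": [0.0067,0.0348,0.0006]}]' > path.dat && python3 -m handwheel path.dat; echo '[{"d": [0.0067,0.0348,0.0006]},{"d": [0.0067,0.0348,0.0006]},{"d": [0.0067,0.0348,0.0006]},{"d": [0.0067,0.0348,0.0006]},{"d": [0.0067,0.0348,0.0006]}]' > path.dat && python3 -m handwheel path.dat; echo '[{"d": [0.0067,0.0348,0.0006]},{"d": [0.0067,0.0348,0.0006]},{"d": [0.0067,0.0348,0.0006]},{},{}]' > path.dat && python3 -m handwheel path.dat; echo '[{},{}]' > path.dat && python3 -m handwheel path.dat
python3 - <<'E'
from h import *
d=wview(); b=near(d["img"],'blue',(290,228),40); print(b,wplane(d,b[0],.054))
E
python3 d.py .579,.371,.045
```

```text
clock: 15.47
position: [0.5126, -0.0833, 0.1422]
ee_rot: [-0.002, 0.167, 0.986, 0.0]
contact_force: [0.4, 0.3, -0.5]
width: 0.08
gripper_force: 0.0
clock: 15.88
position: [0.5379, 0.092, 0.1391]
ee_rot: [-0.002, 0.166, 0.986, -0.0]
contact_force: [0.4, -0.2, 0.8]
width: 0.0798
gripper_force: 0.0
clock: 16.3
position: [0.5633, 0.2671, 0.1359]
ee_rot: [-0.002, 0.166, 0.986, -0.001]
contact_force: [0.7, 0.4, -0.3]
width: 0.0797
gripper_force: 0.0
clock: 16.72
position: [0.5785, 0.3722, 0.1335]
ee_rot: [-0.001, 0.165, 0.986, -0.001]
contact_force: [-0.3, -0.3, -0.6]
width: 0.0801
gripper_force: 0.0
clock: 16.88
position: [0.579, 0.3694, 0.1349]
ee_rot: [-0.001, 0.167, 0.986, -0.001]
contact_force: [-0.0, 0.2, -0.3]
width: 0.08
gripper_force: 0.0
(array([289.86481802, 227.97227036]), np.int32(1154)) [0.57844274 0.37128088 0.054     ]
[0.0008 0.0016 0.0904]
```

```bash
echo '[{"d": [0.001,0.001,0.03]},{"d": [0,0,0.03]},{"d": [0,0,0.02]},{"d": [0,0,0.01]},{}]' > path.dat && python3 -m handwheel path.dat; echo '[{},{},{},{},{}]' > path.dat && python3 -m handwheel path.dat .03 40;  echo '[{},{}]' > path.dat && python3 -m handwheel path.dat; echo '[{"d": [0,0,-0.01]},{"d": [0,0,-0.03]},{"d": [0,0,-0.04]},{"d": [0,0,-0.04]},{}]' > path.dat && python3 -m handwheel path.dat; echo '[{},{}]' > path.dat && python3 -m handwheel path.dat; python3 d.py .5453,-.3722,.165
```

```text
clock: 17.35
position: [0.5776, 0.3701, 0.0434]
ee_rot: [-0.002, 0.167, 0.986, -0.002]
contact_force: [0.2, 0.1, 0.0]
width: 0.0798
gripper_force: 0.0
clock: 17.77
position: [0.5804, 0.3726, 0.0481]
ee_rot: [0.002, 0.166, 0.986, 0.001]
contact_force: [0.3, -1.2, 6.9]
width: 0.0426
gripper_force: 41.3
clock: 17.93
position: [0.5804, 0.3726, 0.0482]
ee_rot: [0.002, 0.166, 0.986, 0.001]
contact_force: [-0.1, -0.8, 6.3]
width: 0.0429
gripper_force: 41.3
clock: 18.35
position: [0.5832, 0.3746, 0.176]
ee_rot: [0.007, 0.166, 0.986, 0.005]
contact_force: [1.8, 0.5, -0.4]
width: 0.0427
gripper_force: 41.2
clock: 18.52
position: [0.5784, 0.3719, 0.1659]
ee_rot: [-0.0, 0.166, 0.986, -0.0]
contact_force: [-0.5, -0.1, -1.8]
width: 0.0431
gripper_force: 41.2
[-0.2124 -0.7139  0.0011]
```

```bash
echo '[{"d": [-0.0106,-0.0357,0]},{"d": [-0.0106,-0.0357,0]},{"d": [-0.0106,-0.0357,0]},{"d": [-0.0106,-0.0357,0]},{"d": [-0.0106,-0.0357,0]}]' > path.dat && python3 -m handwheel path.dat; echo '[{"d": [-0.0106,-0.0357,0]},{"d": [-0.0106,-0.0357,0]},{"d": [-0.0106,-0.0357,0]},{"d": [-0.0106,-0.0357,0]},{"d": [-0.0106,-0.0357,0]}]' > path.dat && python3 -m handwheel path.dat; echo '[{"d": [-0.0106,-0.0357,0]},{"d": [-0.0106,-0.0357,0]},{"d": [-0.0106,-0.0357,0]},{"d": [-0.0106,-0.0357,0]},{"d": [-0.0106,-0.0357,0]}]' > path.dat && python3 -m handwheel path.dat; echo '[{"d": [-0.0106,-0.0357,0]},{"d": [-0.0106,-0.0357,0]},{"d": [-0.0106,-0.0357,0]},{"d": [-0.0106,-0.0357,0]},{"d": [-0.0106,-0.0357,0]}]' > path.dat && python3 -m handwheel path.dat; echo '[{},{},{}]' > path.dat && python3 -m handwheel path.dat; python3 d.py .5453,-.3722,.0571
```

```text
clock: 18.93
position: [0.5686, 0.1844, 0.1634]
ee_rot: [-0.002, 0.166, 0.986, -0.001]
contact_force: [0.4, -0.8, -1.4]
width: 0.0425
gripper_force: 41.3
clock: 19.35
position: [0.5602, -0.0013, 0.1636]
ee_rot: [-0.002, 0.166, 0.986, -0.0]
contact_force: [1.2, -0.4, -1.3]
width: 0.0433
gripper_force: 41.3
clock: 19.77
position: [0.5519, -0.1869, 0.1635]
ee_rot: [-0.002, 0.166, 0.986, 0.001]
contact_force: [0.5, -0.3, -0.8]
width: 0.0429
gripper_force: 41.3
clock: 20.18
position: [0.5438, -0.3726, 0.1631]
ee_rot: [-0.002, 0.166, 0.986, 0.002]
contact_force: [0.6, -0.2, -2.0]
width: 0.0426
gripper_force: 41.3
clock: 20.43
position: [0.5443, -0.3708, 0.1635]
ee_rot: [-0.002, 0.166, 0.986, 0.002]
contact_force: [0.3, 1.2, -0.5]
width: 0.043
gripper_force: 41.4
[-0.0019 -0.0013  0.1064]
```

```bash
echo '[{"d": [0,-0.001,0.01]},{"d": [0,0,0.03]},{"d": [0,0,0.03]},{"d": [0,0,0.025]},{}]' > path.dat && python3 -m handwheel path.dat; echo '[{"d": [0,0,0.006]},{"d": [0,0,0.003]},{"d": [0,0,0.002]},{},{}]' > path.dat && python3 -m handwheel path.dat; echo '[{"d": [0,0,0.001]},{},{"d": [0,0,0.001]},{},{}]' > path.dat && python3 -m handwheel path.dat
```

```text
clock: 20.85
position: [0.5417, -0.368, 0.0645]
ee_rot: [-0.006, 0.165, 0.986, 0.004]
contact_force: [-0.8, 0.9, -2.5]
width: 0.0429
gripper_force: 41.4
clock: 21.27
position: [0.5458, -0.3732, 0.0612]
ee_rot: [0.001, 0.166, 0.986, -0.001]
contact_force: [-0.3, -0.9, -1.6]
width: 0.0426
gripper_force: 41.4
clock: 21.68
position: [0.5451, -0.3728, 0.0579]
ee_rot: [-0.0, 0.166, 0.986, 0.0]
contact_force: [-0.6, 0.2, -1.9]
width: 0.0427
gripper_force: 41.4
```

```bash
echo '[{"d": [0,0,0.001]},{},{},{}]' > path.dat && python3 -m handwheel path.dat; echo '[{"d": [0,0,0.001]},{},{}]' > path.dat && python3 -m handwheel path.dat
```

```text
clock: 22.02
position: [0.5452, -0.373, 0.0572]
ee_rot: [0.0, 0.166, 0.986, -0.0]
contact_force: [-0.6, -0.1, 1.5]
width: 0.0428
gripper_force: 41.7
clock: 22.27
position: [0.5452, -0.373, 0.0571]
ee_rot: [0.0, 0.166, 0.986, -0.0]
contact_force: [-2.6, 1.2, 6.9]
width: 0.0431
gripper_force: 42.4
```

```bash
echo '[{"d": [0,0,-0.001]},{},{},{}]' > path.dat && python3 -m handwheel path.dat .066; echo '[{"d": [0,0,-0.01]},{"d": [0,0,-0.02]},{"d": [0,0,-0.03]},{"d": [0,0,-0.03]},{}]' > path.dat && python3 -m handwheel path.dat; echo '[{},{}]' > path.dat && python3 -m handwheel path.dat; python3 d.py .5985,.0293,.135
```

```text
clock: 22.6
position: [0.5452, -0.3728, 0.0566]
ee_rot: [-0.0, 0.166, 0.986, 0.0]
contact_force: [-0.2, -0.1, 0.0]
width: 0.066
gripper_force: 0.0
clock: 23.02
position: [0.5482, -0.3754, 0.1542]
ee_rot: [0.005, 0.166, 0.986, -0.003]
contact_force: [0.7, -0.9, 1.1]
width: 0.0658
gripper_force: 0.0
clock: 23.18
position: [0.5449, -0.3726, 0.147]
ee_rot: [-0.0, 0.166, 0.986, 0.0]
contact_force: [-0.4, 0.8, -0.5]
width: 0.0657
gripper_force: 0.0
[0.081  0.3973 0.0121]
```

```bash
echo '[{"d": [0.0067,0.0331,0.001]},{"d": [0.0067,0.0331,0.001]},{"d": [0.0067,0.0331,0.001]},{"d": [0.0067,0.0331,0.001]}]' > path.dat && python3 -m handwheel path.dat .08; echo '[{"d": [0.0067,0.0331,0.001]},{"d": [0.0067,0.0331,0.001]},{"d": [0.0067,0.0331,0.001]},{"d": [0.0067,0.0331,0.001]}]' > path.dat && python3 -m handwheel path.dat; echo '[{"d": [0.0067,0.0331,0.001]},{"d": [0.0067,0.0331,0.001]},{"d": [0.0067,0.0331,0.001]},{"d": [0.0067,0.0331,0.001]},{}]' > path.dat && python3 -m handwheel path.dat; echo '[{},{},{}]' > path.dat && python3 -m handwheel path.dat
python3 - <<'E'
from h import *
d=wview(); b=near(d["img"],'green',(290,228),40); print(b,wplane(d,b[0],.054))
E
python3 d.py .5985,.0293,.045
```

```text
clock: 23.52
position: [0.562, -0.2372, 0.141]
ee_rot: [-0.002, 0.167, 0.986, 0.001]
contact_force: [0.9, -0.3, 0.3]
width: 0.0795
gripper_force: 0.0
clock: 23.85
position: [0.58, -0.1032, 0.1371]
ee_rot: [-0.002, 0.166, 0.986, 0.0]
contact_force: [0.2, -0.5, -0.4]
width: 0.0799
gripper_force: 0.0
clock: 24.27
position: [0.5983, 0.0347, 0.133]
ee_rot: [-0.002, 0.164, 0.986, 0.002]
contact_force: [0.4, -1.0, 0.6]
width: 0.0801
gripper_force: 0.0
clock: 24.52
position: [0.5988, 0.0278, 0.1341]
ee_rot: [-0.001, 0.167, 0.986, -0.0]
contact_force: [0.5, -1.5, 0.9]
width: 0.0804
gripper_force: 0.0
(array([286.67847769, 221.99081365]), np.int32(762)) [0.59322173 0.02929565 0.054     ]
[0.0009 0.0016 0.0894]
```

Run:
```python
from h import *
d=wview(); b=near(d["img"],'green',(290,228),40,smin=90,vmin=25); print(b,wplane(d,b[0],.054))
cv2.imwrite("pics/w5.png",d["img"][130:330,170:410,::-1])
```

```text
(array([290.26262626, 227.40947941]), np.int32(1287)) [0.59790896 0.03003181 0.054     ]
```

View pics/w5.png

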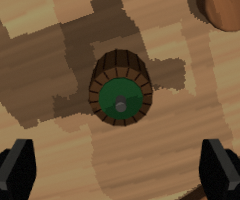

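The crop shows the brown green-capped drum at (120,100), well between the fingers. With the looser mask the wrist ray agrees with the two-view position, so I grasp.

```bash
echo '[{"d": [0.001,0.001,0.03]},{"d": [0,0,0.03]},{"d": [0,0,0.02]},{"d": [0,0,0.009]},{}]' > path.dat && python3 -m handwheel path.dat; echo '[{},{},{},{},{}]' > path.dat && python3 -m handwheel path.dat .03 40;  echo '[{},{}]' > path.dat && python3 -m handwheel path.dat; echo '[{"d": [0,0,-0.01]},{"d": [0,0,-0.03]},{"d": [0,0,-0.04]},{"d": [0,0,-0.04]},{}]' > path.dat && python3 -m handwheel path.dat; echo '[{},{}]' > path.dat && python3 -m handwheel path.dat; python3 d.py .5729,-.287,.165
```

```text
clock: 25.03
position: [0.5971, 0.0292, 0.0437]
ee_rot: [-0.002, 0.167, 0.986, -0.0]
contact_force: [-0.1, -0.5, 0.5]
width: 0.0802
gripper_force: 0.0
clock: 25.45
position: [0.6001, 0.0298, 0.0478]
ee_rot: [0.002, 0.166, 0.986, 0.0]
contact_force: [0.3, -0.7, 5.8]
width: 0.0427
gripper_force: 41.1
clock: 25.62
position: [0.6002, 0.0298, 0.0478]
ee_rot: [0.002, 0.166, 0.986, 0.0]
contact_force: [0.1, -0.1, 6.9]
width: 0.0428
gripper_force: 41.2
clock: 26.03
position: [0.6034, 0.03, 0.1748]
ee_rot: [0.008, 0.166, 0.986, 0.001]
contact_force: [1.3, -0.1, -0.4]
width: 0.0428
gripper_force: 41.0
clock: 26.2
position: [0.5979, 0.0302, 0.166]
ee_rot: [-0.0, 0.166, 0.986, 0.0]
contact_force: [0.0, 0.8, -1.1]
width: 0.0425
gripper_force: 41.0
[-0.0803 -0.3079  0.0009]
```

```bash
echo '[{"d": [-0.008,-0.0308,0]},{"d": [-0.008,-0.0308,0]},{"d": [-0.008,-0.0308,0]},{"d": [-0.008,-0.0308,0]},{"d": [-0.008,-0.0308,0]}]' > path.dat && python3 -m handwheel path.dat; echo '[{"d": [-0.008,-0.0308,0]},{"d": [-0.008,-0.0308,0]},{"d": [-0.008,-0.0308,0]},{"d": [-0.008,-0.0308,0]},{"d": [-0.008,-0.0308,0]}]' > path.dat && python3 -m handwheel path.dat; echo '[{},{},{},{}]' > path.dat && python3 -m handwheel path.dat; python3 d.py .5729,-.287,.0568
```

```text
clock: 26.62
position: [0.5842, -0.1292, 0.1635]
ee_rot: [-0.002, 0.166, 0.986, 0.001]
contact_force: [0.8, -1.4, -1.3]
width: 0.043
gripper_force: 41.2
clock: 27.03
position: [0.5717, -0.2878, 0.1632]
ee_rot: [-0.002, 0.166, 0.986, 0.001]
contact_force: [0.7, 0.0, -1.0]
width: 0.043
gripper_force: 41.2
clock: 27.37
position: [0.5728, -0.2856, 0.1646]
ee_rot: [-0.001, 0.166, 0.986, 0.001]
contact_force: [0.1, 0.4, -0.5]
width: 0.0427
gripper_force: 41.2
[-0.0009 -0.0015  0.1078]
```

```bash
echo '[{"d": [0,-0.001,0.01]},{"d": [0,0,0.03]},{"d": [0,0,0.03]},{"d": [0,0,0.025]},{}]' > path.dat && python3 -m handwheel path.dat; echo '[{"d": [0,0,0.006]},{"d": [0,0,0.003]},{"d": [0,0,0.002]},{},{}]' > path.dat && python3 -m handwheel path.dat; echo '[{"d": [0,0,0.001]},{},{"d": [0,0,0.001]},{},{}]' > path.dat && python3 -m handwheel path.dat
```

```text
clock: 27.78
position: [0.5694, -0.2845, 0.0649]
ee_rot: [-0.006, 0.165, 0.986, 0.002]
contact_force: [-0.9, 1.1, -2.2]
width: 0.0426
gripper_force: 41.3
clock: 28.2
position: [0.5737, -0.2884, 0.0611]
ee_rot: [0.001, 0.166, 0.986, -0.0]
contact_force: [0.6, 1.2, -1.0]
width: 0.0428
gripper_force: 41.3
clock: 28.62
position: [0.573, -0.2881, 0.0579]
ee_rot: [0.0, 0.166, 0.986, 0.0]
contact_force: [-1.0, 0.3, -1.1]
width: 0.0427
gripper_force: 41.3
```

```bash
echo '[{"d": [0,0,0.001]},{},{},{}]' > path.dat && python3 -m handwheel path.dat
```

```text
clock: 28.95
position: [0.5731, -0.2881, 0.0569]
ee_rot: [0.0, 0.166, 0.986, 0.0]
contact_force: [-0.5, -1.2, -1.0]
width: 0.0429
gripper_force: 41.4
```

```bash
echo '[{"d": [0,0,0.001]},{},{},{}]' > path.dat && python3 -m handwheel path.dat
```

```text
clock: 29.28
position: [0.573, -0.2881, 0.0568]
ee_rot: [0.0, 0.166, 0.986, -0.0]
contact_force: [-1.7, 0.4, 5.6]
width: 0.0431
gripper_force: 41.9
```

```bash
echo '[{"d": [0,0,-0.001]},{},{},{}]' > path.dat && python3 -m handwheel path.dat .064; echo '[{"d": [0,0,-0.01]},{"d": [0,0,-0.02]},{"d": [0,0,-0.03]},{"d": [0,0,-0.03]},{"d": [0,0,-0.03]}]' > path.dat && python3 -m handwheel path.dat; echo '[{"d": [0,0.03,-0.02]},{"d": [0,0.03,-0.02]},{"d": [0,0.03,-0.02]},{"d": [0,0.03,0]},{"d": [0,0.03,0]}]' > path.dat && python3 -m handwheel path.dat; echo '[{"d": [0,0.03,0]},{"d": [0,0.03,0]},{"d": [0,0.03,0]},{},{}]' > path.dat && python3 -m handwheel path.dat
python3 - <<'E'
from h import *
S,T=optics.get_image("scene"),optics.get_image("top")
np.set_printoptions(precision=4,suppress=True)
P={'yellow':(.4597,-.3445),'red':(.4873,-.2593),'green':(.5729,-.287),'blue':(.5453,-.3722)}
def proj(d,X):
    c=np.linalg.inv(d["T"])@np.r_[X,1]; u=d["camera_matrix"]@c[:3]; return u[:2]/u[2]
for n,d in(('S',S),('T',T)):
    for k,(x,y) in P.items(): print(n,k,proj(d,(x,y,.063)),near(d["img"],k,proj(d,(x,y,.063)),12,smin=110,vmin=40,amin=10))
for k,q in(('red',(322.66,212.42)),('blue',(300.67,185.8))): print(k,near(S["img"],k,q))
for k,q in(('red',(232.5,228.18)),('blue',(274.8,233.06))): print(k,near(T["img"],k,q))
a=cv2.resize(S["img"][90:210,140:280],None,fx=2.5,fy=2.5);b=cv2.resize(T["img"][140:260,350:460],None,fx=2.5,fy=2.5)
cv2.imwrite("pics/f.png",np.hstack([a,b])[:,:,::-1])
E
```

```text
clock: 29.62
position: [0.5731, -0.2881, 0.0566]
ee_rot: [-0.0, 0.166, 0.986, 0.0]
contact_force: [0.2, -0.8, -1.0]
width: 0.0637
gripper_force: 0.0
clock: 30.03
position: [0.5729, -0.288, 0.1786]
ee_rot: [-0.0, 0.166, 0.986, 0.0]
contact_force: [0.2, -0.2, 0.1]
width: 0.0639
gripper_force: 0.0
clock: 30.45
position: [0.6233, -0.1454, 0.2398]
ee_rot: [0.002, 0.166, 0.986, -0.0]
contact_force: [0.8, 0.3, 0.1]
width: 0.0639
gripper_force: 0.0
clock: 30.87
position: [0.6519, -0.0598, 0.2374]
ee_rot: [0.0, 0.165, 0.986, -0.0]
contact_force: [0.4, -0.4, 0.7]
width: 0.0641
gripper_force: 0.0
S yellow [213.5969 117.5634] (array([213.0727, 117.3091]), np.int32(55))
S red [221.5608 134.7461] (array([222.0137, 134.0411]), np.int32(73))
S green [187.639  141.3484] (array([188.2083, 141.375 ]), np.int32(48))
S blue [181.1431 123.5952] (array([181.5532, 123.5532]), np.int32(47))
T yellow [427.6135 216.7496] (array([419.4738, 219.1071]), np.int32(439))
T red [390.5996 208.0346] (array([385.4379, 211.4075]), np.int32(427))
T green [397.3726 173.015 ] (array([389.2723, 181.8   ]), np.int32(235))
T blue [433.7444 181.4048] (array([433.8617, 181.7979]), np.int32(94))
red (array([322.5865, 212.4231]), np.int32(104))
blue (array([300.4872, 185.7051]), np.int32(78))
red (array([232.124 , 228.0992]), np.int32(121))
blue None
```

View pics/f.png

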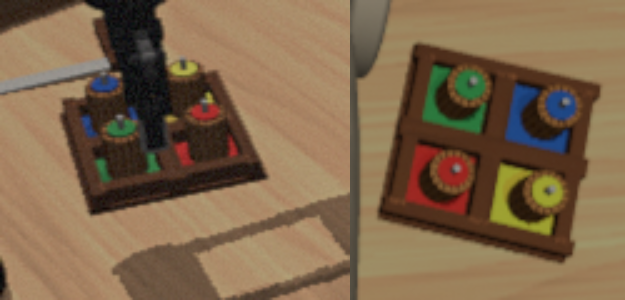

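All four drums stand upright in their colours: green (465,85), blue (560,105), red (450,170) and yellow (550,190) in the right panel. Their scene-view cap positions are within 1 px of those predicted for seated drums. Both rubber drums are unmoved.

```bash
python3 -c "
from rig import ticket
print(ticket.sign_off())"
```

```text
the job is handed in; nothing more can be done
None
```

All four brown drums stand upright in the pockets of their own colour, both black rubber drums are unmoved, and the job was handed in at about 31 s; the sign-off returned no verdict.

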